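# Kit the terminal tray, tall insulator last

## Task

Load the black kit tray for the next assembly: first set the green terminal housing flat, open side up, in the tray's long bay; only then stand the taller of the two white insulators upright, stud up, in the square bay beside it, so that it does not block the housing's way in. Set the ceramic down gently rather than dropping it, and leave the short insulator where it stands.

Things in the scene. Friction and masses are not known exactly. Their poses are not given: they have to be found in the camera images.
- tray: Fixed shallow black tray, grey floor, 132 (x) by 160 (y) by 16 mm high, any yaw. Origin: centre of underside. Bay floors 4 mm above it; walls 4 mm thick, all 16 mm high. Long bay: inside 124 (x) by 76 (y), centre x 0, y -38 mm in the tray's frame. Square bay: inside 72 by 72, centre x +26, y +40. Third, narrow bay: 48 (x) by 72 (y), centre x -38, y +40, holds small brass nuts, not used.
- housing: Loose green cast terminal box, flat on the bench, open top, white strip with brass screws inside. 80 (x) by 50 (y) by 42 mm high, walls 4; at each end an ear 10 long, 30 wide, 6 thick (100 mm long overall). About 0.25 kg; same when turned half round. Origin: centre of underside, z up. Can be gripped across its 50 mm width (fingers along its y).
- tall_insulator: Loose white ceramic post insulator, the taller of two, standing upright, round, 130 mm high: aluminium foot 48 mm diameter, 12 high; column 30 diameter up to 110 mm, with three 40 mm ribs between 20 and 55, plain from 55 to 110 (grip here); on top a 10 mm steel stud, 20 long, with an 18 mm brass nut. About 0.25 kg. Origin: centre of underside, z up.
- short_insulator: Loose white ceramic post insulator of the same style but only 75 mm high, foot 48 mm in diameter, column 30 mm, one rib; standing upright on the bench. Not wanted: leave it. Origin: centre of its underside, z up.

How it is judged (in metres and radians):
On the way, in this order (a step that is already met when the one before it is completed fails the run):
1. the housing lies flat, open side up, in the long bay (x of housing in the frame of tray between -0.016 and 0.016 m and y of housing in the frame of tray between -0.054 and -0.022 m and z of housing in the frame of tray between 0 and 0.009 m and angle between housing's own z axis and vertical below 0.12 rad), for 0.2 s.
2. then the tall insulator stands upright in the square bay, the housing still in the long bay (all of step 1 and x of tall_insulator in the frame of tray between 0.01 and 0.042 m and y of tall_insulator in the frame of tray between 0.024 and 0.056 m and z of tall_insulator in the frame of tray between 0 and 0.009 m and angle between tall_insulator's own z axis and vertical below 0.12 rad), for 0.2 s.
At the end, for the whole second after the job is handed in: Housing flat, open side up, on the long bay's floor; tall insulator upright, stud up, on the square bay's floor; each within 7 degrees of level and its origin within 16 mm of its bay's centre along the tray's x and y (the walls allow about 12); both released and at rest (all of step 2 and linear speed of each of housing, tall_insulator below 0.02 m/s); the robot touches nothing.
It fails at once if the short insulator is moved by more than 20 mm or knocked over (distance of short_insulator from where it was at the start of the episode above 0.02 m or angle between short_insulator's own z axis and vertical above 0.5 rad).
It fails at once if the tall insulator is dropped (from about 20 mm or more) or knocked flying: faster than 0.6 m/s with no finger touching it (linear speed of tall_insulator above 0.6 m/s and contact force between tall_insulator and the fingers below 0.1 N).
It also fails if it takes over 64 s, if anything falls off the work surface, if the arm or the gripper's body presses on something with over 40 N, if the wrist force passes 120 N, or if a joint passes its speed limit or range.

## Robot

A 7-joint arm with a two-finger parallel gripper is mounted at the origin on the work surface. World frame = base frame: x ahead of the robot, y to its left, z up, the work surface at z = 0. Lengths are in m, angles in degrees, forces in N, time in s.
With the tool pointing down it reaches from about 0.375 to 0.925 m from the base axis. Payload 3.1 kg.
Tool frame: the origin (TCP) lies on the centre line of the jaws, within the pads' length; the fingertips stand 14 mm ahead of it and the grasp point (between the pads) lies 5 mm behind it; z points along the fingers, y is the line along which they close (so a half turn about z gives the same grasp; the last joint's range is limited). The gripper opens to 85 mm and grips with 20 to 120 N. Pads are 22 mm wide; open, the fingers measure 114 mm over their backs; the gripper's body (76 mm by 85 mm) begins 54 mm behind the grasp point. The pads swing forward as they close: fully open they stand 13 mm farther back than shut.
Start: joints at [70.829, 21.939, 2.515, 91.553, -1.026, 66.532, -2.859], TCP at [0.153, -0.632, 0.245] pointing down, gripper open.
Joint ranges: [-149.38, 149.38], [-23.57, 123.04], [-84.95, 90], [0, 143.3], [-89.99, 269.99], [3.08, 112.72], [-163.45, 163.45]. Speed limits (degrees/s): [159.86, 159.86, 180, 180, 180, 180, 180].

## Interface

Orientations are given as a 3x3 rotation matrix whose columns are the frame's x, y, z axes.
In Python, from station import r gives the robot as it stands.
- The arm moves only by the shell command python3 jog.py 'ROWS' [OPENING]. ROWS is a JSON list of rows, 1 to 5 of them, each of 6 numbers: dx, dy, dz in m, then a rotation vector rx, ry, rz in degrees; each row shifts and turns the commanded pose from where the row before left it, along the tool's axes as they then stand; what a row does not reach is not made up. A row lasts 1/12 s, in which the tool goes at most 0.0417 m and 7.16 degrees, less where a joint would pass 70% of its speed; a pose out of reach is approached as far as the arm can. OPENING is the opening from 0.0 (shut) to 1.0 (fully open), set as the command begins (- or left out keeps the last). The fingers move at their own pace and stop on an object; the grip force is fixed at half the most. Time passes only in rows, so rows that do not move let the fingers close. It prints the time, the measured TCP pose, the force, the opening and the grip force at its end.
- r.observe(): the state, without advancing time (a new reading comes with each control period).
- r.read_camera(name): name is "scene" or "side" or "wrist"; returns the picture (384x512x3 uint8, red, green, blue); there is no depth.
- r.get_calibration(name): a dict with "fx", "fy", "cx", "cy" (pixels), "dist" ([k1, k2, p1, p2, k3] as OpenCV has them; the pictures are not rectified), "R" (3x3) and "t" (3): a world point X has camera coordinates R X + t; the wrist camera has in their place "mount" (4x4, takes a point from camera to tool coordinates, whose origin is the TCP and whose axes are the flange's). Camera axes: x right, y down, z forward; pixel columns grow to the right and rows downward; lengths in m; the calibration is good to about 2 mm. A picture is of the moment at which its call begins: read the wrist's pose just before it. get_calibration takes no time and is no camera call.
- r.sign_off(): hands the job in; it is judged then, once.
The state is a dict: "time_s": time; "qpos": joint angles; "qd": joint speeds; "tau": joint torques, N m; "position": TCP position; "orientation": TCP orientation; "contact_force": force on the tool from outside, world axes, zero at the start; "wrist_torque": the same for the moment, N m; "finger_gap": opening from 0.0 (shut) to 1.0 (fully open); "gripper_force": force on a finger pad.
Only numpy, scipy, OpenCV 4.12 (cv2) and the standard library are available. Lean on these libraries where they do the work, as an engineer would, in place of code of your own. Each camera call takes 0.05 s, during which the arm holds its last target. There are 200 camera calls.

## Working session

There is one attempt and no reset: what is moved stays moved. The work goes in short steps, Python scripts to look and compute and a shell command to move; the robot and the scene stay as the last step left them, time stands still between calls to the robot, and variables do not carry over. Pictures are saved under pics/ and viewed, at most 12 in all, crops included, and the job is handed in when it is done.

```bash
ls; mkdir -p pics
cat > h.py <<'E'
import numpy as np, cv2
from station import r
def cam(n):
    c=r.get_calibration(n); K=np.array([[c['fx'],0,c['cx']],[0,c['fy'],c['cy']],[0,0,1.]]); d=np.array(c['dist'],float)
    if n=='wrist':
        s=r.observe(); M=np.array(c['mount']); Rt=np.array(s['orientation']); p=np.array(s['position'])
        Rwc=Rt@M[:3,:3]; o=Rt@M[:3,3]+p; R=Rwc.T; t=-R@o
    else: R=np.array(c['R']); t=np.array(c['t'])
    return K,d,R,t
def back(n,uv,z):
    K,d,R,t=cam(n); q=cv2.undistortPoints(np.array(uv,float).reshape(-1,1,2),K,d).reshape(-1,2)
    ray=np.c_[q,np.ones(len(q))]@R; o=-R.T@t; return o+ray*((np.asarray(z)-o[2])/ray[:,2])[:,None]
def proj(n,X):
    K,d,R,t=cam(n); return cv2.projectPoints(np.array(X,float).reshape(-1,1,3),cv2.Rodrigues(R)[0],t,K,d)[0].reshape(-1,2)
def snap(n,f):
    im=r.read_camera(n); cv2.imwrite('pics/'+f,im[:,:,::-1]); return im
E
python3 - <<'E'
from h import *
s=r.observe(); print(s['time_s'],s['position'],np.round(s['orientation'],3).tolist())
snap('scene','a.png'); snap('side','b.png')
E
```

```text
jog.py
pics
station.py
0.0 [ 0.15225624 -0.63094801  0.24383971] [[0.972, 0.235, -0.001], [0.235, -0.972, 0.003], [-0.0, -0.003, -1.0]]
```

View pics/a.png

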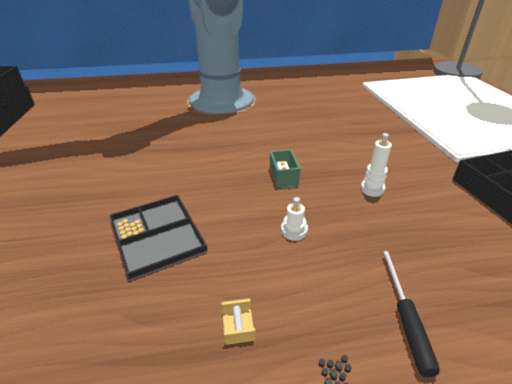

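View pics/b.png

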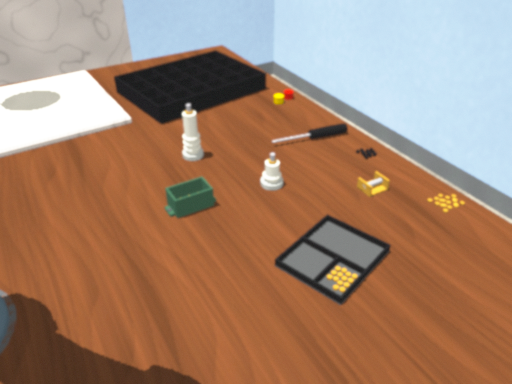

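The scene view shows the tray at about (157,235), the housing at (285,170), the tall insulator at (376,168) and the short one at (295,222). In the side view they are at (333,257), (189,197), (192,135) and (272,173). I'll fit silhouettes in both views.

```bash
cat > fit.py <<'E'
from h import *
from scipy.optimize import minimize
def box(x,y,z0,z1,cx=0): return [[cx+a*x/2,b*y/2,z] for a in(-1,1) for b in(-1,1) for z in(z0,z1)]
def cyl(d,z0,z1): return [[d/2*np.cos(a),d/2*np.sin(a),z] for a in np.linspace(0,6.28,25) for z in(z0,z1)]
M=dict(tray=box(.132,.16,0,.016),housing=box(.08,.05,0,.042)+box(.1,.03,0,.006),
 tall=cyl(.048,0,.012)+cyl(.03,.1,.11)+cyl(.01,.12,.13), short=cyl(.048,0,.012)+cyl(.03,.05,.055)+cyl(.01,.065,.075))
ROI=dict(scene=dict(tray=(100,190,215,282),housing=(262,142,306,196),tall=(355,128,394,204),short=(274,192,316,246)),
 side=dict(tray=(268,208,398,305),housing=(158,172,222,222),tall=(174,98,210,166),short=(254,148,290,196)))
def mask(im,k,b):
    x0,y0,x1,y1=b; c=im[y0:y1,x0:x1].astype(int); R,G,B=c[...,0],c[...,1],c[...,2]
    if k=='tray': m=(R-B<25)|((R<60))
    elif k=='housing': m=(G>R)
    else: m=(R-B<35)&(R>90)
    m=cv2.morphologyEx(m.astype(np.uint8),cv2.MORPH_OPEN,np.ones((2,2))) if k in('tray','housing') else m.astype(np.uint8)
    n,l,s,_=cv2.connectedComponentsWithStats(m); i=1+np.argmax(s[1:,4]); return (l==i).astype(np.uint8)
S=6
def run(imgs,k,x0):
    t={}
    for n,im in imgs.items():
        b=ROI[n][k]; m=mask(im,k,b); p=np.argwhere(m)[:,::-1]
        h=cv2.convexHull(np.vstack([p+o for o in([-.5,-.5],[.5,-.5],[-.5,.5],[.5,.5])]).astype(np.float32)).reshape(-1,2)
        big=np.zeros(((b[3]-b[1])*S,(b[2]-b[0])*S),np.uint8); cv2.fillPoly(big,[np.round((h+.5)*S).astype(np.int32)],1); t[n]=(b,big)
    P=np.array(M[k]) 
    def cost(x):
        c,s=np.cos(x[2]),np.sin(x[2]); X=P@np.array([[c,s,0],[-s,c,0],[0,0,1]])+[x[0],x[1],0]; e=0
        for n,(b,big) in t.items():
            h=cv2.convexHull(proj(n,X).astype(np.float32)).reshape(-1,2); o=np.zeros_like(big)
            cv2.fillPoly(o,[np.round((h-[b[0],b[1]]+.5)*S).astype(np.int32)],1); e+=np.sum(o!=big)/np.sum(big)
        return e
    rot=k in('tray','housing'); best=None
    for y in (np.radians(range(0,180,20)) if rot else [0]):
        sx=[[*x0,y]]+[[x0[0]+.02,x0[1],y],[x0[0],x0[1]+.02,y],[*x0,y+.2]]
        q=minimize(cost,sx[0],method='Nelder-Mead',options=dict(initial_simplex=sx,xatol=1e-4,fatol=1e-5,maxiter=200))
        if best is None or q.fun<best.fun: best=q
    return best
E
cat > m1.py <<'E'
from fit import *
im={n:cv2.imread('pics/'+f)[:,:,::-1] for n,f in(('scene','a.png'),('side','b.png'))}
mid=dict(tray=((157,235),(333,257)),housing=((285,172),(189,199)),tall=((374,188),(192,155)),short=((295,233),(272,184)))
for k in M:
    x0=back('scene',[mid[k][0]],.005)[0][:2]; print(k,x0,back('side',[mid[k][1]],.005)[0][:2])
    for name,sub in (('both',im),('scene',{'scene':im['scene']}),('side',{'side':im['side']})):
        q=run(sub,k,x0); print(name,np.round(q.x[:2],4),round(np.degrees(q.x[2]),1),round(q.fun,3))
E
python3 m1.py
```

```text
tray [ 0.60171502 -0.1620794 ] [ 0.59800272 -0.16457956]
both [ 0.6002 -0.164 ] 109.7 0.076
scene [ 0.6014 -0.1618] 108.9 0.009Traceback (most recent call last):
  File "m1.py", line 7, in <module>
    q=run(sub,k,x0); print(name,np.round(q.x[:2],4),round(np.degrees(q.x[2]),1),round(q.fun,3))
  File "fit.py", line 33, in run
    q=minimize(cost,sx[0],method='Nelder-Mead',options=dict(initial_simplex=sx,xatol=1e-4,fatol=1e-5,maxiter=200))
    res = _minimize_neldermead(fun, x0, args, callback, bounds=bounds,
                               **options)
    fxr = func(xr)
    fx = function(np.copy(x), *(wrapper_args + args))
  File "fit.py", line 27, in cost
    h=cv2.convexHull(proj(n,X).astype(np.float32)).reshape(-1,2); o=np.zeros_like(big)
                     ~~~~^^^^^
  File "h.py", line 14, in proj
    K,d,R,t=cam(n); return cv2.projectPoints(np.array(X,float).reshape(-1,1,3),cv2.Rodrigues(R)[0],t,K,d)[0].reshape(-1,2)
            ~~~^^^
  File "h.py", line 4, in cam
    c=r.get_calibration(n); K=np.array([[c['fx'],0,c['cx']],[0,c['fy'],c['cy']],[0,0,1.]]); d=np.array(c['dist'],float)
ValueError: time passes only in moves, steps and waits
```

```bash
sed -i 's/^def cam(n):/import functools\n@functools.lru_cache(None)\ndef cam(n):/' h.py; python3 m1.py
```

```text
tray [ 0.60171502 -0.1620794 ] [ 0.59800272 -0.16457956]
both [ 0.6002 -0.164 ] 109.7 0.076
scene [ 0.6014 -0.1618] 108.9 0.009
side [ 0.5992 -0.1659] 108.8 0.016
housing [0.44240123 0.10751303] [0.45155046 0.11801676]
both [0.4503 0.1043] 179.4 0.11
scene [0.4501 0.1047] 178.8 0.027
side [0.4495 0.1008] -0.4 0.044
tall [0.53152492 0.27851042] [0.52705289 0.27230023]
both [0.5318 0.2751] 9.3 0.238
scene [0.5323 0.2739] 9.2 0.105
side [0.5324 0.2764] 8.1 0.127
short [0.63669146 0.08245597] [0.62457027 0.07664129]
both [0.6279 0.0826] 20.2 0.258
scene [0.6279 0.0822] 9.5 0.107
side [0.6286 0.0842] 8.4 0.141
```

```bash
cat > go.py <<'E'
import sys
from h import *
x,y,z,yaw=map(float,sys.argv[1:5]); s=r.observe(); R=np.array(s['orientation']); a=np.radians(yaw)
T=np.array([[np.cos(a),np.sin(a),0],[np.sin(a),-np.cos(a),0],[0,0,-1]])
print('d tool',np.round(R.T@(np.array([x,y,z])-s['position']),4),'after turn',np.round(T.T@(np.array([x,y,z])-s['position']),4),'rot',np.round(np.degrees(cv2.Rodrigues(R.T@T)[0].ravel()),2),'t',s['time_s'],'q',np.round(s['qpos'],0),'gap',s['finger_gap'])
E
python3 jog.py '[[0.0375,0,0,0,0,0],[0.0375,0,0,0,0,0],[0.0375,0,0,0,0,0],[0.0375,0,0,0,0,0]]' 1.0
python3 jog.py '[[0.0375,0,0,0,0,0],[0.0375,0,0,0,0,0],[0.0375,0,0,0,0,0],[0.0375,0,0,0,0,0]]'
python3 jog.py '[[0.0095,-0.038,0,0,0,0],[0.0095,-0.038,0,0,0,0],[0.0095,-0.038,0,0,0,0],[0.0095,-0.038,0,0,0,0]]'
python3 jog.py '[[0.0095,-0.038,0,0,0,0],[0.0095,-0.038,0,0,0,0],[0.0095,-0.038,0,0,0,0],[0.0095,-0.038,0,0,0,0]]'
python3 jog.py '[[0.0095,-0.038,0,0,0,0],[0.0095,-0.038,0,0,0,0],[0.0095,-0.038,0,0,0,0],[0.0095,-0.038,0,0,0,0]]'
python3 go.py .45 .103 .24 179.2
```

```text
time_s: 0.43
position: [0.2992, -0.5959, 0.2446]
orientation: [[0.972, 0.234, -0.0], [0.234, -0.972, 0.001], [-0.0, -0.001, -1.0]]
contact_force: [0.2, -0.2, 0.5]
finger_gap: 0.999
gripper_force: 0.0
time_s: 0.77
position: [0.4454, -0.5605, 0.2445]
orientation: [[0.972, 0.235, -0.001], [0.235, -0.972, 0.001], [-0.001, -0.001, -1.0]]
contact_force: [0.5, 0.2, -0.5]
finger_gap: 0.997
gripper_force: 0.0
time_s: 1.1
position: [0.4452, -0.4026, 0.2439]
orientation: [[0.972, 0.235, -0.002], [0.235, -0.972, 0.001], [-0.001, -0.002, -1.0]]
contact_force: [0.2, 0.0, 1.1]
finger_gap: 1.0
gripper_force: 0.0
time_s: 1.43
position: [0.4459, -0.2461, 0.2448]
orientation: [[0.972, 0.234, -0.001], [0.234, -0.972, 0.0], [-0.001, -0.0, -1.0]]
contact_force: [1.1, -0.8, 0.3]
finger_gap: 1.004
gripper_force: 0.0
time_s: 1.77
position: [0.4471, -0.0896, 0.2449]
orientation: [[0.972, 0.234, -0.001], [0.234, -0.972, -0.0], [-0.001, 0.0, -1.0]]
contact_force: [0.8, 0.7, -0.5]
finger_gap: 1.0
gripper_force: 0.0
d tool [ 0.048  -0.1866  0.0049] after turn [-0.0002  0.1926  0.0049] rot [-4.0000e-02  1.0000e-02 -1.6564e+02] t 1.7667 q [ 26.   2. -20. 116.   1.  62. -71.] gap 1.0001168999453758
```

```bash
python3 jog.py '[[0.0096,-0.0373,0,0,0,0],[0.0096,-0.0373,0,0,0,0],[0.0096,-0.0373,0,0,0,0],[0.0096,-0.0373,0,0,0,0],[0.0096,-0.0373,0,0,0,0]]' >/dev/null
python3 jog.py '[[0,0,0,0,0,-6.9],[0,0,0,0,0,-6.9],[0,0,0,0,0,-6.9],[0,0,0,0,0,-6.9],[0,0,0,0,0,-6.9]]' >/dev/null
python3 jog.py '[[0,0,0,0,0,-6.9],[0,0,0,0,0,-6.9],[0,0,0,0,0,-6.9],[0,0,0,0,0,-6.9],[0,0,0,0,0,-6.9]]' >/dev/null
python3 jog.py '[[0,0,0,0,0,-6.9],[0,0,0,0,0,-6.9],[0,0,0,0,0,-6.9],[0,0,0,0,0,-6.9],[0,0,0,0,0,-6.9]]' >/dev/null
python3 jog.py '[[0,0,0,0,0,-6.9],[0,0,0,0,0,-6.9],[0,0,0,0,0,-6.9],[0,0,0,0,0,-6.9],[0,0,0,0,0,-6.9]]' >/dev/null
python3 jog.py '[[0,0,0,0,0,-6.9],[0,0,0,0,0,-6.9],[0,0,0,0,0,-6.9],[0,0,0,0,0,-6.9],[0,0,0,0,0,0]]' 
python3 go.py .45 .103 .24 179.2; python3 -c "
from h import *
im=snap('wrist','w1.png')
a=np.radians(179.2);R=np.array([[np.cos(a),-np.sin(a)],[np.sin(a),np.cos(a)]])
P=np.array([[-40,-25],[40,-25],[40,25],[-40,25]])/1e3@R.T+[.45,.103]
p=proj('wrist',np.c_[P,[.042]*4]); print(p); im=im.copy(); cv2.polylines(im,[np.round(p).astype(np.int32)],True,(255,0,0)); cv2.imwrite('pics/w1o.png',im[:,:,::-1])"
```

```text
time_s: 4.27
position: [0.4504, 0.1009, 0.2448]
orientation: [[-1.0, 0.013, -0.001], [0.013, 1.0, -0.0], [0.001, -0.0, -1.0]]
contact_force: [-0.2, 0.9, 1.2]
finger_gap: 0.998
gripper_force: 0.0
d tool [0.0004 0.0021 0.0048] after turn [0.0004 0.0021 0.0048] rot [-0.01 -0.05  0.08] t 4.2667 q [ 19.   4. -37. 115.   2.  62.  70.] gap 0.9977190166012639
[[282.92526016 206.01879883]
 [284.48202146 126.3685879 ]
 [232.25108922 126.49097598]
 [233.77388726 206.12772329]]
```

View pics/w1o.png

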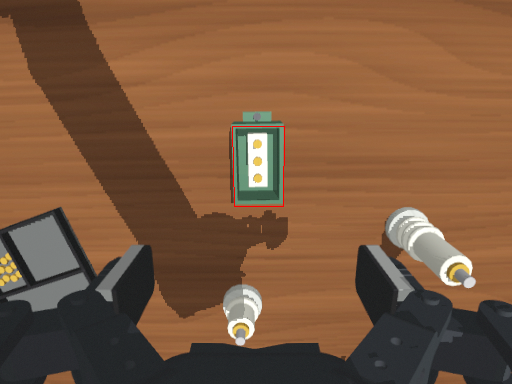

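The wrist view shows the housing at (258,165) under the predicted outline, about 1–2 mm off. Descending to grip it.

```bash
python3 jog.py '[[0.001,0.002,0.035,0,0,0],[0,0,0.035,0,0,0],[0,0,0.035,0,0,0],[0,0,0.035,0,0,0],[0,0,0.03,0,0,0]]' >/dev/null
python3 jog.py '[[0,0,0.025,0,0,0],[0,0,0.015,0,0,0],[0,0,0.005,0,0,0],[0,0,0,0,0,0]]'
python3 go.py .4495 .103 .03 179.2
python3 jog.py '[[0,0,0,0,0,0],[0,0,0,0,0,0],[0,0,0,0,0,0],[0,0,0,0,0,0],[0,0,0,0,0,0]]' 0.0
python3 jog.py '[[0,0,0,0,0,0],[0,0,0,0,0,0],[0,0,0,0,0,0],[0,0,0,0,0,0],[0,0,0,0,0,0]]'
python3 go.py .4495 .103 .03 179.2
```

```text
time_s: 5.07
position: [0.4485, 0.1029, 0.0289]
orientation: [[-1.0, 0.016, -0.004], [0.016, 1.0, -0.0], [0.004, -0.0, -1.0]]
contact_force: [0.4, -0.0, 0.5]
finger_gap: 1.001
gripper_force: 0.0
d tool [-0.001   0.0001 -0.0011] after turn [-0.001   0.0001 -0.0011] rot [-0.02 -0.2  -0.13] t 5.0667 q [ 10.  24. -31. 124.  21.  37.  53.] gap 1.0012892420283404
time_s: 5.48
position: [0.4516, 0.1036, 0.0321]
orientation: [[-1.0, 0.015, 0.004], [0.015, 1.0, 0.0], [-0.004, 0.0, -1.0]]
contact_force: [-0.8, 1.0, 6.3]
finger_gap: 0.572
gripper_force: 63.5
time_s: 5.9
position: [0.4516, 0.1036, 0.0321]
orientation: [[-1.0, 0.015, 0.004], [0.015, 1.0, 0.0], [-0.004, 0.0, -1.0]]
contact_force: [-0.7, -0.2, 6.7]
finger_gap: 0.576
gripper_force: 63.5
d tool [ 0.0021 -0.0007  0.0021] after turn [ 0.0021 -0.0007  0.0021] rot [ 0.02  0.21 -0.05] t 5.9 q [ 10.  24. -32. 124.  21.  37.  53.] gap 0.5762543840267405
```

```bash
python3 jog.py '[[0,0,-0.01,0,0,0],[0,0,-0.03,0,0,0],[0,0,-0.04,0,0,0],[0,0,-0.035,0,0,0],[0,0,0,0,0,0]]' 
python3 jog.py '[[0,0,0,0,0,7],[0,0,0,0,0,7],[0,0,0,0,0,7],[0,0,0,0,0,7],[0,0,0,0,0,7]]' >/dev/null
python3 jog.py '[[0,0,0,0,0,7],[0,0,0,0,0,7],[0,0,0,0,0,7],[0,0,0,0,0,7],[0,0,0,0,0,7]]' >/dev/null
python3 jog.py '[[0,0,0,0,0,0],[0,0,0,0,0,0]]'
python3 go.py .6362 -.1515 .13 108.9
python3 -c "
from h import *
snap('wrist','w2.png');snap('scene','a2.png');snap('side','b2.png')"
```

```text
time_s: 6.32
position: [0.4548, 0.1047, 0.1523]
orientation: [[-1.0, 0.015, 0.014], [0.015, 1.0, 0.002], [-0.014, 0.002, -1.0]]
contact_force: [1.3, 1.5, -2.8]
finger_gap: 0.572
gripper_force: 63.9
time_s: 7.32
position: [0.4489, 0.1028, 0.1448]
orientation: [[-0.331, 0.944, -0.001], [0.944, 0.331, -0.001], [-0.0, -0.002, -1.0]]
contact_force: [-0.3, -0.3, -4.4]
finger_gap: 0.571
gripper_force: 63.8
d tool [-0.302   0.0925  0.0146] after turn [-0.3013  0.0949  0.0148] rot [-0.09  0.    0.45] t 7.3167 q [  9.  11. -29. 121.   7.  50.  -5.] gap 0.5711102719243979
```

View pics/w2.png

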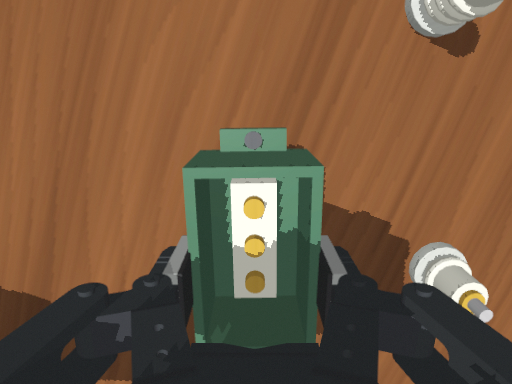

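The housing is held level. Its far top corners are at (185,166) and (321,164), and the far edge of the ear is at v≈129. Working out its offset in the tool frame.

```bash
python3 -c "
from h import *
s=r.observe();R=np.array(s['orientation']);p=np.array(s['position'])
for dz in (.005,.010): print(np.round((back('wrist',[(185.5,166),(321.5,164)],p[2]+dz)-p)@R,4).tolist())
for dz in (-.032,-.026): print(np.round((back('wrist',[(220,128.5),(287,128)],p[2]+dz)-p)@R,4).tolist())
"
```

```text
[[0.0416, -0.026, -0.005], [0.0424, 0.0243, -0.005]]
[[0.0426, -0.025, -0.01], [0.0434, 0.0233, -0.01]]
[[0.052, -0.0166, 0.032], [0.0522, 0.0146, 0.032]]
[[0.0525, -0.016, 0.026], [0.0528, 0.0141, 0.026]]
```

```bash
python3 jog.py '[[-0.0305,0.0093,0,0,0,0],[-0.0305,0.0093,0,0,0,0],[-0.0305,0.0093,0,0,0,0],[-0.0305,0.0093,0,0,0,0],[-0.0305,0.0093,0,0,0,0]]' >/dev/null
python3 jog.py '[[-0.0305,0.0093,0,0,0,0],[-0.0305,0.0093,0,0,0,0],[-0.0305,0.0093,0,0,0,0],[-0.0305,0.0093,0,0,0,0],[-0.0305,0.0093,0,0,0,0]]' >/dev/null
python3 jog.py '[[0,0,0.03,0,0,0.4],[0,0,0.02,0,0,0],[0,0,0.01,0,0,0],[0,0,0,0,0,0],[0,0,0,0,0,0]]' 
python3 go.py .637 -.154 .04 108.9
python3 -c "
from h import *
im=snap('wrist','w3.png')
a=np.radians(108.9);R=np.array([[np.cos(a),-np.sin(a)],[np.sin(a),np.cos(a)]])
im=im.copy()
for P in ([[-66,-80],[66,-80],[66,80],[-66,80]],[[-62,-76],[62,-76],[62,0],[-62,0]]):
  p=proj('wrist',np.c_[np.array(P)/1e3@R.T+[.6003,-.1638],[.016]*4]);cv2.polylines(im,[np.round(p).astype(np.int32)],True,(255,0,0))
cv2.imwrite('pics/w3o.png',im[:,:,::-1])"
```

```text
time_s: 8.72
position: [0.6372, -0.1536, 0.0845]
orientation: [[-0.323, 0.946, -0.002], [0.946, 0.323, 0.001], [0.002, -0.001, -1.0]]
contact_force: [0.9, -0.0, -3.2]
finger_gap: 0.571
gripper_force: 63.7
d tool [-0.0004 -0.0002  0.0445] after turn [-0.0003 -0.0003  0.0445] rot [-0.09 -0.09 -0.05] t 8.7167 q [ 23.  34. -17.  96.  12.  52.  20.] gap 0.5712919107282659
```

View pics/w3o.png

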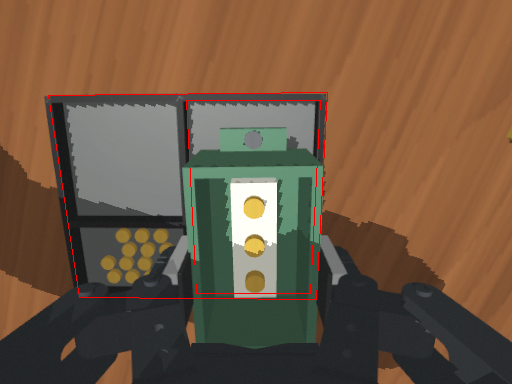

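The tray outline matches well and the housing sits over the long bay. Lowering it.

```bash
python3 jog.py '[[0,0,0.02,0,0,0],[0,0,0.012,0,0,0],[0,0,0.008,0,0,0],[0,0,0,0,0,0]]' 
python3 jog.py '[[0,0,0.003,0,0,0],[0,0,0,0,0,0]]' 
python3 jog.py '[[0,0,0.003,0,0,0],[0,0,0,0,0,0]]' |sed -n '1,4p'
python3 go.py .637 -.154 .037 108.9
```

```text
time_s: 9.1
position: [0.6361, -0.1539, 0.0435]
orientation: [[-0.322, 0.947, -0.004], [0.947, 0.322, 0.001], [0.002, -0.003, -1.0]]
contact_force: [-1.1, -0.3, -3.0]
finger_gap: 0.57
gripper_force: 63.7
time_s: 9.27
position: [0.6382, -0.1544, 0.0425]
orientation: [[-0.322, 0.947, 0.001], [0.947, 0.322, -0.0], [-0.0, 0.001, -1.0]]
contact_force: [0.3, -0.1, -2.6]
finger_gap: 0.572
gripper_force: 63.7
time_s: 9.43
position: [0.6382, -0.1545, 0.0396]
orientation: [[-0.322, 0.947, 0.001], [0.947, 0.322, -0.0], [-0.0, 0.001, -1.0]]
contact_force: [-0.3, 0.9, -3.3]
d tool [ 0.0008 -0.001   0.0026] after turn [ 0.0008 -0.001   0.0026] rot [ 0.03  0.02 -0.13] t 9.4333 q [ 23.  37. -16.  97.  13.  48.  19.] gap 0.5715538372579047
```

```bash
python3 jog.py '[[0,0,0.002,0,0,0],[0,0,0,0,0,0]]' |grep -E 'pos|cont'
python3 jog.py '[[0,0,0.002,0,0,0],[0,0,0,0,0,0]]' |grep -E 'pos|cont'
```

```text
position: [0.6379, -0.1544, 0.0373]
contact_force: [-0.5, -0.4, -3.7]
position: [0.6383, -0.1545, 0.0362]
contact_force: [-1.3, 1.0, 1.2]
```

```bash
python3 jog.py '[[0,0,0,0,0,0],[0,0,0,0,0,0],[0,0,0,0,0,0]]' 0.85
python3 jog.py '[[0,0,-0.01,0,0,0],[0,0,-0.03,0,0,0],[0,0,-0.04,0,0,0],[0,0,-0.04,0,0,0],[0,0,-0.04,0,0,0]]' 1.0 >/dev/null
python3 jog.py '[[0,0,-0.04,0,0,0],[0,0,-0.01,0,0,0],[0,0,0,0,0,0]]'
python3 - <<'E'
from h import *
snap('wrist','w4.png')
E
python3 go.py .532 .275 .24 108.9
```

```text
time_s: 10.02
position: [0.6387, -0.1545, 0.0359]
orientation: [[-0.322, 0.947, 0.002], [0.947, 0.322, -0.0], [-0.001, 0.002, -1.0]]
contact_force: [0.6, -0.9, -0.3]
finger_gap: 0.846
gripper_force: 0.0
time_s: 10.68
position: [0.6415, -0.1547, 0.2526]
orientation: [[-0.322, 0.947, 0.012], [0.947, 0.322, -0.003], [-0.006, 0.011, -1.0]]
contact_force: [-0.6, -0.0, 0.4]
finger_gap: 1.0
gripper_force: 0.0
d tool [0.4413 0.0364 0.0076] after turn [0.4412 0.0374 0.0088] rot [ 0.31  0.19 -0.13] t 10.7333 q [ 25.  24. -19.  90.   8.  68.  23.] gap 1.0016178292026119
```

View pics/w4.png

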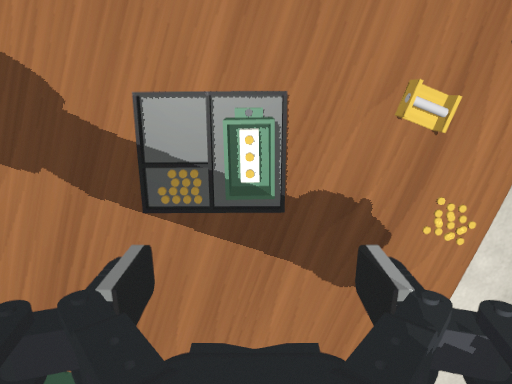

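The housing lies in the long bay, at about (250,157) in this picture. Now moving over to the tall insulator.

```bash
python3 jog.py '[[0.04,0.0034,0,0,0,0],[0.04,0.0034,0,0,0,0],[0.04,0.0034,0,0,0,0],[0.04,0.0034,0,0,0,0],[0.04,0.0034,0,0,0,0]]' >/dev/null
python3 jog.py '[[0.04,0.0034,0,0,0,0],[0.04,0.0034,0,0,0,0],[0.04,0.0034,0,0,0,0],[0.04,0.0034,0,0,0,0],[0.04,0.0034,0,0,0,0]]' >/dev/null
python3 jog.py '[[0,0,0,0,0,0],[0,0,0,0,0,0]]'
python3 go.py .532 .275 .24 108.9
python3 - <<'E'
from h import *
im=snap('wrist','w5.png').copy()
for z,d in((.13,.005),(.11,.015),(0,.024)):
    a=np.linspace(0,6.28,40); p=proj('wrist',np.c_[.532+d*np.cos(a),.275+d*np.sin(a),0*a+z]); print(p.mean(0))
    cv2.polylines(im,[np.round(p).astype(np.int32)],True,(255,0,0))
cv2.imwrite('pics/w5o.png',im[:,:,::-1])
E
```

```text
time_s: 11.73
position: [0.5379, 0.2392, 0.243]
orientation: [[-0.33, 0.944, -0.005], [0.944, 0.33, 0.0], [0.002, -0.004, -1.0]]
contact_force: [0.7, -0.7, -0.1]
finger_gap: 1.0
gripper_force: 0.0
d tool [0.0357 0.0063 0.0031] after turn [0.0358 0.006  0.003 ] rot [-0.25 -0.1   0.37] t 11.7333 q [ -3.  18. -30.  99.  10.  66. -17.] gap 1.000492264757185
[264.25911958 136.08687482]
[263.97290148 133.11935378]
[261.95099289 122.414102  ]
```

View pics/w5o.png

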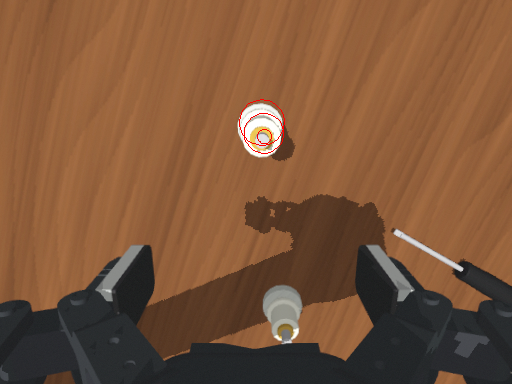

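The insulator sits under the prediction at about (263,133), within about 2 mm. Lining up and descending.

```bash
python3 jog.py '[[0.0345,0.0062,0,0,0,0.4],[0,0,0.02,0,0,0],[0,0,0.03,0,0,0],[0,0,0,0,0,0]]' >/dev/null
python3 go.py .5325 .2736 .083 108.9
python3 jog.py '[[0,0,0.03,0,0,0],[0,0,0.03,0,0,0],[0,0,0.03,0,0,0],[0,0,0.016,0,0,0],[0,0,0,0,0,0]]'
python3 go.py .5325 .2736 .083 108.9
python3 - <<'E'
from h import *
snap('wrist','w6.png')
E
```

```text
d tool [0.0086 0.0038 0.1051] after turn [0.0082 0.0025 0.1052] rot [-0.75  0.18 -0.67] t 12.1167 q [ -6.  23. -30. 101.  13.  61. -22.] gap 1.0013297010034308
time_s: 12.53
position: [0.5336, 0.2648, 0.0844]
orientation: [[-0.312, 0.95, -0.009], [0.95, 0.312, -0.006], [-0.003, -0.011, -1.0]]
contact_force: [-0.3, -0.8, -0.7]
finger_gap: 1.001
gripper_force: 0.0
d tool [0.0087 0.0017 0.0014] after turn [0.0087 0.0018 0.0014] rot [-0.61  0.18 -0.74] t 12.5333 q [ -8.  30. -27. 104.  17.  50. -26.] gap 1.0008132575634627
```

View pics/w6.png

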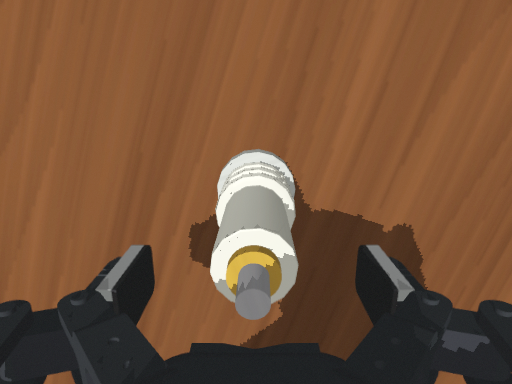

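The stud top is at (253,304), and the column's top face is centred near (254,268).

```bash
python3 -c "
from h import *
print(back('wrist',[(253,304)],.13),back('wrist',[(254.5,268)],.11),back('wrist',[(256,187)],.012))"
python3 jog.py '[[0.0,0,0,-0.6,0.2,-0.7],[0,0,0,0,0,0]]' >/dev/null
python3 go.py .5325 .2736 .083 108.9
```

```text
[[0.53190751 0.27435272 0.13      ]] [[0.53190756 0.27528513 0.11      ]] [[0.53127786 0.27791058 0.012     ]]
d tool [ 0.0054 -0.0037  0.0082] after turn [ 0.0054 -0.0036  0.0082] rot [ 0.8  -0.2   0.12] t 12.75 q [ -8.  29. -28. 104.  18.  50. -25.] gap 1.0002648033981516
```

```bash
python3 jog.py '[[0.0065,-0.002,0.004,0.6,-0.2,0],[0,0,0,0,0,0],[0,0,0,0,0,0],[0,0,0,0,0,0]]' >/dev/null
python3 go.py .532 .2748 .083 108.9
```

```text
d tool [-0.0011 -0.0006  0.0029] after turn [-0.0011 -0.0006  0.0029] rot [ 0.05 -0.01  0.22] t 13.0833 q [ -9.  30. -28. 104.  18.  50. -26.] gap 0.9982424110533923
```

```bash
python3 jog.py '[[0,0,0.001,0,0,0],[0,0,0,0,0,0],[0,0,0,0,0,0],[0,0,0,0,0,0],[0,0,0,0,0,0]]' 0.0 >/dev/null
python3 jog.py '[[0,0,0,0,0,0],[0,0,0,0,0,0],[0,0,0,0,0,0],[0,0,0,0,0,0],[0,0,0,0,0,0]]'
python3 go.py .532 .2748 .083 108.9
python3 jog.py '[[0,0,-0.005,0,0,0],[0,0,-0.01,0,0,0],[0,0,-0.02,0,0,0],[0,0,-0.02,0,0,0],[0,0,-0.02,0,0,0]]'
python3 jog.py '[[0,0,-0.02,0,0,0],[0,0,-0.01,0,0,0],[0,0,0,0,0,0],[0,0,0,0,0,0]]'
python3 go.py .554 -.152 .18 108.9
python3 - <<'E'
from h import *
snap('wrist','w7.png'); snap('side','b7.png'); snap('scene','a7.png')
E
```

```text
time_s: 13.92
position: [0.532, 0.2753, 0.0843]
orientation: [[-0.327, 0.945, -0.0], [0.945, 0.327, -0.0], [-0.0, -0.0, -1.0]]
contact_force: [-1.0, -0.5, 1.8]
finger_gap: 0.334
gripper_force: 59.0
d tool [-0.0005 -0.0001  0.0013] after turn [-0.0005 -0.0001  0.0013] rot [-0.02  0.01  0.17] t 13.9167 q [ -9.  30. -28. 104.  18.  50. -26.] gap 0.3339227248085494
time_s: 14.33
position: [0.532, 0.2754, 0.1602]
orientation: [[-0.327, 0.945, -0.0], [0.945, 0.327, 0.0], [0.0, -0.0, -1.0]]
contact_force: [0.3, 1.0, -2.0]
finger_gap: 0.336
gripper_force: 59.2
time_s: 14.67
position: [0.5324, 0.2755, 0.1897]
orientation: [[-0.327, 0.945, 0.001], [0.945, 0.327, 0.0], [-0.0, 0.001, -1.0]]
contact_force: [-0.4, -1.6, -2.6]
finger_gap: 0.34
gripper_force: 59.2
d tool [-0.4111 -0.1192  0.0096] after turn [-0.4115 -0.118   0.0097] rot [0.07 0.   0.17] t 14.6667 q [ -6.  23. -30. 100.  13.  60. -22.] gap 0.33957574010366953
```

View pics/w7.png

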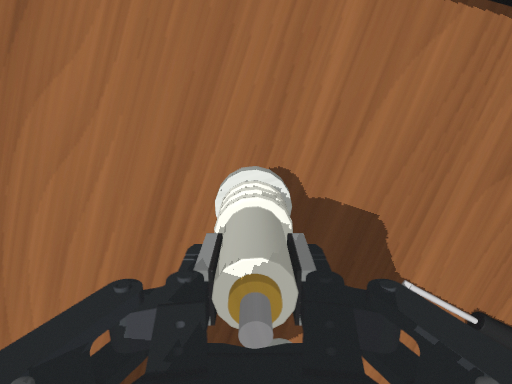

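```bash
python3 -c "
from h import *
s=r.observe();R=np.array(s['orientation']);p=np.array(s['position'])
print(np.round((back('wrist',[(256,334)],p[2]+.0457)-p)@R,4),np.round((back('wrist',[(253,205)],p[2]-.0723)-p)@R,4))"
python3 jog.py '[[-0.02,-0.006,0,0,0,0],[-0.03,-0.009,0,0,0,0],[-0.03,-0.009,0,0,0,0],[-0.03,-0.009,0,0,0,0],[-0.03,-0.009,0,0,0,0]]' >/dev/null
python3 jog.py '[[-0.03,-0.0085,0,0,0,0],[-0.03,-0.0085,0,0,0,0],[-0.03,-0.0085,0,0,0,0],[-0.03,-0.0085,0,0,0,0],[-0.03,-0.0085,0,0,0,0]]' >/dev/null
python3 jog.py '[[-0.03,-0.0085,0,0,0,0],[-0.03,-0.0085,0,0,0,0],[-0.03,-0.008,0,0,0,0],[-0.02,-0.006,0,0,0,0],[0,0,0,0,0,0]]' >/dev/null
python3 jog.py '[[0,0,0,0,0,0],[0,0,0,0,0,0],[0,0,0,0,0,0]]'
python3 go.py .554 -.152 .12 108.9
```

```text
[[ 0.0002  0.     -0.0457]] [[ 0.0016 -0.0014  0.0723]]
time_s: 16.32
position: [0.5534, -0.1381, 0.1885]
orientation: [[-0.329, 0.944, -0.001], [0.944, 0.329, 0.002], [0.002, -0.001, -1.0]]
contact_force: [0.2, 0.8, -2.5]
finger_gap: 0.34
gripper_force: 59.4
d tool [-0.0135 -0.004   0.0685] after turn [-0.0134 -0.004   0.0685] rot [-0.04 -0.11  0.34] t 16.3167 q [ 27.  18. -20. 105.   7.  58.  23.] gap 0.34006267240348487
```

```bash
python3 jog.py '[[-0.0135,-0.004,0.01,0,0,0.3],[0,0,0.03,0,0,0],[0,0,0.025,0,0,0],[0,0,0,0,0,0],[0,0,0,0,0,0]]' 
python3 go.py .554 -.152 .0883 108.9
python3 -c "
from h import *
snap('side','b8.png'); im=snap('wrist','w8.png')"
```

```text
time_s: 16.73
position: [0.5523, -0.154, 0.1221]
orientation: [[-0.323, 0.947, -0.005], [0.947, 0.323, 0.001], [0.003, -0.004, -1.0]]
contact_force: [-0.1, 0.1, -2.1]
finger_gap: 0.336
gripper_force: 59.6
d tool [0.0012 0.0024 0.0338] after turn [0.0013 0.0022 0.0338] rot [-0.25 -0.17 -0.08] t 16.7333 q [ 27.  23. -19. 107.   9.  51.  23.] gap 0.3363947408619534
```

View pics/w8.png

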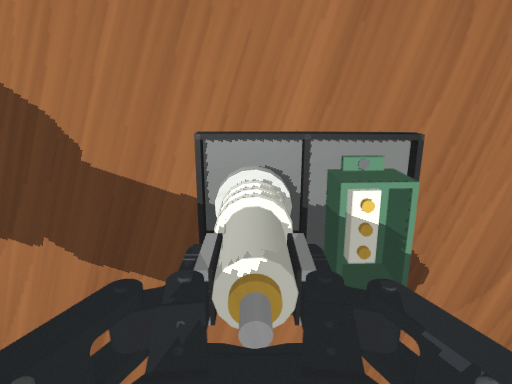

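The foot is over the square bay. Lowering in small steps until it makes contact.

```bash
python3 jog.py '[[0.001,0.002,0.012,0,0,0],[0,0,0.01,0,0,0],[0,0,0.006,0,0,0],[0,0,0,0,0,0],[0,0,0,0,0,0]]' |grep -E 'pos|cont'
python3 jog.py '[[0,0,0.002,0,0,0],[0,0,0,0,0,0]]' |grep -E 'pos|cont'
python3 jog.py '[[0,0,0.002,0,0,0],[0,0,0,0,0,0]]' |grep -E 'pos|cont'
```

```text
position: [0.5552, -0.1527, 0.0955]
contact_force: [0.4, -0.7, -2.8]
position: [0.5561, -0.1529, 0.0944]
contact_force: [0.2, 0.1, -1.8]
position: [0.5559, -0.1529, 0.0923]
contact_force: [-0.3, -0.5, -1.8]
```

```bash
python3 jog.py '[[0,0,0.002,0,0,0],[0,0,0,0,0,0]]' |grep -E 'pos|cont'
python3 jog.py '[[0,0,0.0015,0,0,0],[0,0,0,0,0,0]]' |grep -E 'pos|cont'
python3 jog.py '[[0,0,0.001,0,0,0],[0,0,0,0,0,0]]' |grep -E 'pos|cont'
```

```text
position: [0.5557, -0.1528, 0.0901]
contact_force: [0.3, -0.1, -1.9]
position: [0.5557, -0.1528, 0.0886]
contact_force: [-1.0, -0.5, -2.9]
position: [0.5559, -0.1529, 0.0883]
contact_force: [-1.2, 0.3, 1.6]
```

```bash
python3 jog.py '[[0,0,0,0,0,0],[0,0,0,0,0,0],[0,0,0,0,0,0],[0,0,0,0,0,0]]' 0.7
python3 jog.py '[[0,0,0,0,0,0],[0,0,0,0,0,0],[0,0,0,0,0,0]]' 0.85 >/dev/null
python3 jog.py '[[0,0,-0.01,0,0,0],[0,0,-0.025,0,0,0],[0,0,-0.035,0,0,0],[0,0,-0.035,0,0,0],[0,0,-0.035,0,0,0]]' >/dev/null
python3 jog.py '[[0,0,-0.03,0,0,0],[0,0,-0.01,0,0,0],[0,0,0,0,0,0],[0,0,0,0,0,0]]'
python3 - <<'E'
from h import *
a=snap('side','b9.png'); w=snap('wrist','w9.png'); cv2.imwrite('pics/f.png',cv2.resize(np.hstack([a[120:320,150:420],w[60:260,100:370]]),None,fx=1.45,fy=1.45)[:,:,::-1])
E
```

```text
time_s: 18.42
position: [0.5563, -0.1529, 0.0881]
orientation: [[-0.322, 0.947, 0.001], [0.947, 0.322, -0.0], [-0.0, 0.001, -1.0]]
contact_force: [-0.0, 0.4, -0.5]
finger_gap: 0.7
gripper_force: 0.0
time_s: 19.42
position: [0.5558, -0.1528, 0.2681]
orientation: [[-0.322, 0.947, 0.001], [0.947, 0.322, -0.0], [-0.001, 0.001, -1.0]]
contact_force: [0.2, -0.2, -0.1]
finger_gap: 0.848
gripper_force: 0.0
```

View pics/f.png

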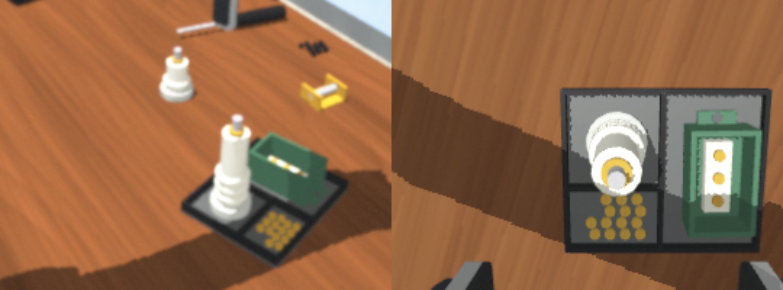

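In the side crop both parts stand in their bays and the short insulator is untouched. The housing looks close to the outer wall, so I'll check its pose with numbers.

```bash
cat > chk.py <<'E'
import fit
from fit import *
fit.mask_old=fit.mask
M['housing']=[[x,y,z+.004] for x,y,z in M['housing']]
fit.ROI={'wrist':{'housing':(295,125,375,235)},'side':{'housing':(310,200,385,275)}}
def rep(n,f):
    im=cv2.imread('pics/'+f)[:,:,::-1]
    q=run({n:im},'housing',(.636,-.1515)); a=np.radians(108.9)
    d=q.x[:2]-[.6003,-.1638]; print(n,np.round(q.x[:2],4),np.degrees(q.x[2])%180,q.fun,'tray xy',d@[np.cos(a),np.sin(a)],d@[-np.sin(a),np.cos(a)])
rep('wrist','w9.png'); rep('side','b9.png')
a=np.radians(108.9)
# predicted housing top/bottom corners for nominal pose
E
python3 chk.py
```

```text
wrist [ 0.6316 -0.142 ] 102.6906864510378 0.32973346438720663 tray xy 0.01043698874259043 -0.03670815797409726
side [ 0.6327 -0.1649] 107.22561954611075 0.20102535561002238 tray xy -0.011491521109965703 -0.030306492344813904
```

```bash
sed -i 's/m=(G>R)$/m=(G>R*1.25+4)/' fit.py
cat >> chk.py <<'E'
for n,f in (('wrist','w9.png'),('side','b9.png')):
    im=cv2.imread('pics/'+f)[:,:,::-1]; b=fit.ROI[n]['housing']; m=mask(im,'housing',b)
    c=im[b[1]:b[3],b[0]:b[2],::-1].copy(); 
    cs,_=cv2.findContours(m,cv2.RETR_EXTERNAL,cv2.CHAIN_APPROX_NONE); c=cv2.resize(c,None,fx=5,fy=5,interpolation=cv2.INTER_NEAREST)
    cv2.polylines(c,[cs[0]*5+2],True,(0,0,255))
    R=np.array([[np.cos(a),-np.sin(a)],[np.sin(a),np.cos(a)]])
    for z in(.004,.046):
        P=np.array([[-.04,-.025],[.04,-.025],[.04,.025],[-.04,.025]])@R.T+[.6362,-.1515]
        p=proj(n,np.c_[P,[z]*4]); cv2.polylines(c,[np.round((p-b[:2]+.5)*5).astype(np.int32)],True,(255,255,0))
    cv2.imwrite('pics/c_%s.png'%n,c)
A,B=cv2.imread('pics/c_wrist.png'),cv2.imread('pics/c_side.png'); h=max(A.shape[0],B.shape[0])
cv2.imwrite('pics/c.png',np.hstack([cv2.copyMakeBorder(q,0,h-q.shape[0],0,0,0) for q in(A,B)]))
E
python3 chk.py
```

```text
wrist [ 0.638  -0.1529] 109.89974000304015 0.015905090124711776 tray xy -0.0019019848321817296 -0.039150634215444804
side [ 0.6372 -0.1525] 105.83102489964193 0.07607495620685087 tray xy -0.0012378768918674416 -0.038627767966936066
```

View pics/c.png

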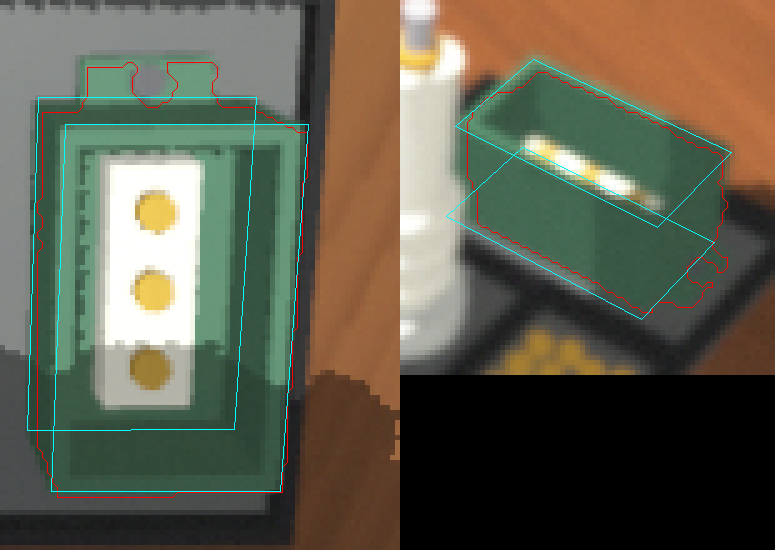

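The housing is at tray (-0.002, -0.039), flat and well inside tolerance, with the fit error at 0.016. The insulator stands upright at the commanded spot. Handing in.

```bash
python3 -c "
from station import r
print(r.sign_off())"
```

```text
the job is handed in; nothing more can be done
None
```

I handed the job in: the housing lies flat in the long bay, about 2 mm off centre, the tall insulator was lowered into the square bay and stands upright, and the short insulator was not touched. `sign_off` returned no verdict.

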